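# Put the furniture blocks away in the furniture rack

## Task

Put the four loose wooden furniture blocks away in the rack. Each belongs on the green strip that is exactly as long as the block, lying flat and straight along it and slid back under the low hood until it meets the back board, so that its front end is flush with the front of the strip. Leave the brush and the T-shaped key where they lie.

Things in the scene. Friction and masses are not known exactly. Their poses are not given: they have to be found in the camera images.
- block_200: loose letterpress furniture block: a plain rectangular bar of light wood, the longest; 200 mm long, 30 mm wide, 16 mm tall, about 69 g. Origin: centre of its underside; its y axis runs along its length, z up. The two ends are alike. At the start it lies flat on the table.
- block_150: loose letterpress furniture block: a plain rectangular bar of dark reddish-brown wood, the narrowest; 150 mm long, 20 mm wide, 16 mm tall, about 35 g. Origin: centre of its underside; its y axis runs along its length, z up. The two ends are alike. At the start it lies flat on the table.
- block_120: loose letterpress furniture block: a plain rectangular bar of mid-brown wood; 120 mm long, 25 mm wide, 16 mm tall, about 35 g. Origin: centre of its underside; its y axis runs along its length, z up. The two ends are alike. At the start it lies flat on the table.
- block_100: loose letterpress furniture block: a plain rectangular bar of light wood, the shortest; 100 mm long, 30 mm wide, 16 mm tall, about 35 g. Origin: centre of its underside; its y axis runs along its length, z up. The two ends are alike. At the start it lies flat on the table.
- place_200: green strip 200 x 58 x 3 mm, fixed on the brown rack (48 mm high). Origin: its underside (8 mm over the table), mid-width, back end; x points to the back, z up: the strip spans x -200 to 0 mm (back board). Low hood over x -45 to 0, 23 mm above the strip, 6 mm thick; guides from x -48 back leave a 40 mm channel. Its 200 mm block, home: origin at x -100, y 0, z 3 mm
- place_150: green strip 150 x 58 x 3 mm, fixed on the brown rack (48 mm high). Origin: its underside (8 mm over the table), mid-width, back end; x points to the back, z up: the strip spans x -150 to 0 mm (back board). Low hood over x -45 to 0, 23 mm above the strip, 6 mm thick; guides from x -48 back leave a 30 mm channel. Its 150 mm block, home: origin at x -75, y 0, z 3 mm
- place_120: green strip 120 x 58 x 3 mm, fixed on the brown rack (48 mm high). Origin: its underside (8 mm over the table), mid-width, back end; x points to the back, z up: the strip spans x -120 to 0 mm (back board). Low hood over x -45 to 0, 23 mm above the strip, 6 mm thick; guides from x -48 back leave a 35 mm channel. Its 120 mm block, home: origin at x -60, y 0, z 3 mm
- place_100: green strip 100 x 58 x 3 mm, fixed on the brown rack (48 mm high). Origin: its underside (8 mm over the table), mid-width, back end; x points to the back, z up: the strip spans x -100 to 0 mm (back board). Low hood over x -45 to 0, 23 mm above the strip, 6 mm thick; guides from x -48 back leave a 40 mm channel. Its 100 mm block, home: origin at x -50, y 0, z 3 mm
- type_brush: bystander: brush with a wooden handle, 40 x 177 x 42 mm, lying loose behind the blocks; origin at the centre of its underside, y along its length
- quoin_key: bystander: T-shaped steel key, 70 x 105 x 10 mm, lying loose behind the blocks; origin at the centre of its underside
Not all that is in view belongs to the job. What is shaped like the block_120 but yellow is not meant.

How it is judged:
By the outcome, as a careful person would: the job done as asked, in the order asked, and still so for the second after the job is handed in, with the robot touching nothing.
It also fails if it takes over 115 s, if anything falls off the work surface, if the arm or the gripper's body presses on something with over 40 N, if the wrist force passes 120 N, or if a joint passes its speed limit or range.

## Robot

A 6-joint arm with a two-finger parallel gripper is mounted at the origin on a cart in front of the work surface, level with it; the furniture and walls round the work are solid. World frame = base frame: x ahead of the robot, y to its left, z up, the work surface at z = 0. Lengths are in m, angles in rad, forces in N, time in s.
With the tool pointing down it reaches from about 0.375 to 0.975 m from the base axis. Payload 3.8 kg.
Tool frame: the origin (TCP) lies midway between the tips of the shut fingers; the grasp point (between the pads) lies 19 mm behind it; z points along the fingers, y is the line along which they close (so a half turn about z gives the same grasp; the last joint's range is limited). The gripper opens to 85 mm and grips with 20 to 120 N. Pads are 22 mm wide; open, the fingers measure 114 mm over their backs; the gripper's body (76 mm by 85 mm) begins 54 mm behind the grasp point. The pads swing forward as they close: fully open they stand 13 mm farther back than shut.
Start: joints at [1.119, 0.264, 1.604, -0, 1.274, -0.037], TCP at [0.272, 0.618, 0.231] pointing down, gripper open.
Joint ranges: [-2.63, 2.63], [-0.94, 2.18], [0.31, 2.57], [-1.31, 4.45], [0, 2.66], [-2.55, 2.55]. Speed limits (rad/s): [2.57, 2.57, 3.14, 3.14, 3.14, 3.14].

## Interface

Orientations are given as a rotation vector (axis times angle).
In Python, from workcell import bot gives the robot as it stands.
- The arm moves only by the tool step_arm, never from a script. Its argument "motion" is a list of rows, each a list of 5 numbers: the finger opening in cm, from 0 to 8.54, then the shift along the tool's x, y, z in cm, then the turn about the tool's z in degrees. In form: [[claw, dx, dy, dz, twist], ...]. A call has 1 to 20 rows; each row is the pose to reach, as a shift and turn from the pose commanded when the call began, along the tool's axes at that moment; what a row does not reach only later rows make up. A row lasts 1/10 s, in which the tool goes at most 50 mm and 8.59 degrees, less where a joint would pass 70% of its speed; a pose out of reach is approached as far as the arm can. A call with a gripper value outside its range is refused whole. The fingers move at their own pace and stop on an object; "force" is the grip in N (left out, the last holds). Time passes only in rows, so rows that repeat a pose let the fingers close. It gives the time, the measured TCP pose, the force, the opening and the grip force at its end, in the units of the state.
- bot.read_state(): the state, without advancing time (a new reading comes with each control period).
- bot.read_camera(name): name is "scene" or "top" or "wrist"; returns (picture, depth): 420x560x3 uint8, red, green, blue; 420x560 float32, m along the optical axis (not along the pixel's ray), 0 where there is no reading.
- bot.calibration(name): a dict with "mtx" (3x3 intrinsics, pixels), "origin" and "orientation" of the camera in the world; the wrist camera has in their place "T_tool_cam" (4x4, takes a point from camera to tool coordinates, whose origin is the TCP and whose axes are the flange's). Camera axes: x right, y up, looking along -z (the intrinsics and any distortion apply to the point x, -y, -z); pixel columns grow to the right and rows downward; lengths in m; the calibration is good to about 2 mm. The wrist camera is an equidistant fisheye: a pixel r from the principal point sees the ray r / f radians off the axis. A picture is of the moment at which its call begins: read the wrist's pose just before it. calibration takes no time and is no camera call.
- bot.finish_job(): hands the job in; it is judged then, once.
The state is a dict: "time": time; "q": joint angles; "joint_vel": joint speeds; "joint_torque": joint torques, N m; "tool_pos": TCP position; "tcp_rot": TCP orientation; "wrist_force": force on the tool from outside, world axes, zero at the start; "torque": the same for the moment, N m; "width": opening from 0.0 (shut) to 1.0 (fully open); "grip_force": force on a finger pad.
Only numpy, scipy, OpenCV 4.12 (cv2) and the standard library are available. Lean on these libraries where they do the work, as an engineer would, in place of code of your own. Each camera call takes 0.05 s, during which the arm holds its last target. There are 200 camera calls.

## Working session

There is one attempt and no reset: what is moved stays moved. The work goes in short steps, Python scripts to look and compute and a tool call to move; the robot and the scene stay as the last step left them, time stands still between calls to the robot, and variables do not carry over. Pictures are saved under pics/ and viewed, at most 14 in all, crops included, and the job is handed in when it is done.

Besides the shell and the picture viewer there is one more tool, called after ">>>" by a JSON object that holds its "method" and its "body", one argument or row to a line. step_arm: Moves the arm, as the interface text tells. Its arguments: {"type":"object","properties":{"motion":{"type":"array","items":{"type":"array","items":{"type":"number"}}},"force":{"type":"number"}},"required":["motion"]}

```bash
mkdir -p pics; ls
python3 - <<'E'
from workcell import bot
import cv2,numpy as np
s=bot.read_state();print({k:np.round(v,3).tolist() for k,v in s.items()})
for n in ['top','scene']:
    p,d=bot.read_camera(n);c=bot.calibration(n);print(n,c)
    cv2.imwrite(f'pics/{n}0.png',p[:,:,::-1]);np.savez(f'{n}0.npz',p=p,d=d)
print(bot.calibration('wrist'))
E
```

```text
pics
{'time': 0.0, 'q': [1.119, 0.265, 1.605, 0.0, 1.274, -0.037], 'joint_vel': [-0.0, 0.0, -0.001, -0.001, 0.001, -0.002], 'joint_torque': [-0.0, -51.511, -36.732, -0.0, 0.013, -0.0], 'tool_pos': [0.272, 0.617, 0.23], 'tcp_rot': [-0.647, -3.074, 0.003], 'wrist_force': [0.577, -0.098, -1.027], 'torque': [0.033, 0.049, -0.001], 'grip_force': 0.0, 'width': 0.999}
top {'mtx': array([[402.24035996,   0.        , 283.91881131],
       [  0.        , 402.24035996, 215.25929923],
       [  0.        ,   0.        ,   1.        ]]), 'origin': array([ 0.39597672, -0.03216941,  1.08554846]), 'orientation': array([ 0.13344196, -0.12455047, -1.59629473])}
scene {'mtx': array([[424.65390323,   0.        , 274.04393953],
       [  0.        , 424.65390323, 205.75012413],
       [  0.        ,   0.        ,   1.        ]]), 'origin': array([-0.3983881 ,  0.49085924,  0.83661036]), 'orientation': array([ 0.57852609, -0.94043724, -1.89611296])}
{'mtx': array([[325.1922621 ,   0.        , 281.40452281],
       [  0.        , 325.1922621 , 204.99900503],
       [  0.        ,   0.        ,   1.        ]]), 'T_tool_cam': array([[ 1.92129366e-04,  9.65747175e-01,  2.59484793e-01,
         6.49522281e-02],
       [ 9.99999845e-01, -3.21185304e-04,  4.54957158e-04,
        -2.53511839e-04],
       [ 5.22716292e-04,  2.59484665e-01, -9.65747087e-01,
        -1.43268054e-01],
       [ 0.00000000e+00,  0.00000000e+00,  0.00000000e+00,
         1.00000000e+00]])}
```

View pics/top0.png

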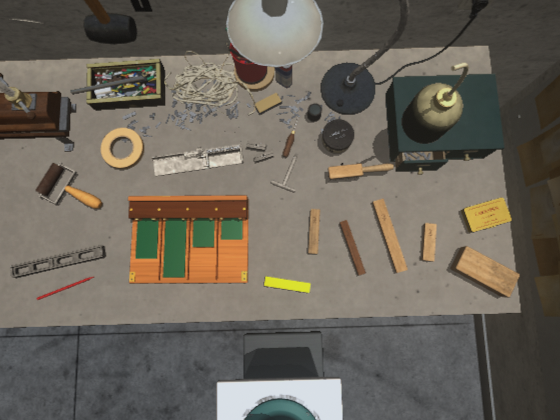

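View pics/scene0.png

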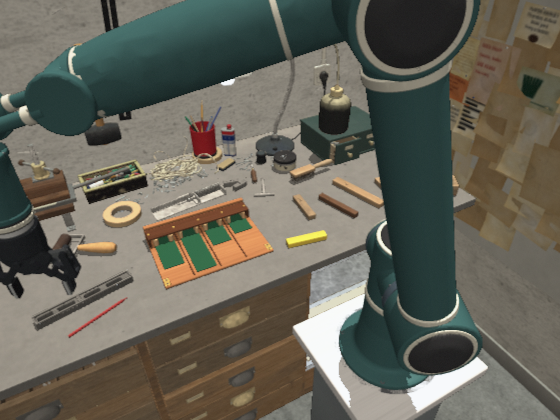

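The top view shows the 120 block at (314,231), the 150 at (352,247), the 200 at (389,235) and the 100 at (429,242). The strips, from left to right at columns 147, 175, 203 and 231, are 150, 200, 120 and 100. The scene view shows the same layout, partly hidden by the arm.

```bash
cat > h.py <<'E'
import numpy as np,cv2
from scipy.spatial.transform import Rotation as R
def rays(cal,uv,tcp=None):
    """world origin, directions for pixels uv (N,2)"""
    uv=np.asarray(uv,float).reshape(-1,2);K=cal['mtx']
    x=(uv[:,0]-K[0,2])/K[0,0];y=(uv[:,1]-K[1,2])/K[1,1]
    if tcp is None:
        d=np.c_[x,-y,-np.ones_like(x)];Rm=R.from_rotvec(cal['orientation']).as_matrix();o=cal['origin']
    else:
        r=np.hypot(x,y)+1e-9
        d=np.c_[np.sin(r)*x/r,-np.sin(r)*y/r,-np.cos(r)]
        T=np.eye(4);T[:3,:3]=R.from_rotvec(tcp[1]).as_matrix();T[:3,3]=tcp[0];T=T@cal['T_tool_cam']
        Rm=T[:3,:3];o=T[:3,3]
    return o,d@Rm.T
def onplane(cal,uv,z,tcp=None):
    o,d=rays(cal,uv,tcp);return (o+d*((z-o[2])/d[:,2])[:,None])[:,:2]
def rect(pts):
    """centre, long, short, yaw(deg) of long axis vs world x in (-90,90]"""
    (c,(w,h),a)=cv2.minAreaRect((pts*1000).astype(np.float32))
    if w<h:w,h,a=h,w,a+90
    return np.round(c,1),round(w,1),round(h,1),round((a+90)%180-90,1)
E
python3 - <<'E'
from h import *
from workcell import bot
c=bot.calibration('top');f=np.load('top0.npz');p=f['p'];d=f['d'];hsv=cv2.cvtColor(p,cv2.COLOR_RGB2HSV)
for (u,v) in [(314,231),(352,247),(389,235),(429,242),(147,240),(175,250),(203,235),(231,230),(270,230),(161,260)]: print(u,v,hsv[v,u],d[v,u])
print('table hsv',hsv[260,270])
m=((hsv[...,1]>75)&(hsv[...,0]<22)).astype(np.uint8)
for (u,v) in [(314,231),(352,247),(389,235),(429,242)]:
    n,l=cv2.connectedComponents(m); k=l==l[v,u]
    vv,uu=np.nonzero(k);print(rect(onplane(c,np.c_[uu,vv],.016)),k.sum())
g=((hsv[...,0]>50)&(hsv[...,0]<90)&(hsv[...,1]>120)).astype(np.uint8)
n,l,st,_=cv2.connectedComponentsWithStats(g)
for i in range(1,n):
    if st[i,4]>150 and 120<st[i,0]<250:
        vv,uu=np.nonzero(l==i);print('strip',rect(onplane(c,np.c_[uu,vv],.011)))
# heights
Rm=R.from_rotvec(c['orientation']).as_matrix()
o,dd=rays(c,[[u,v] for v in (215,225,240,260,275) for u in range(128,252)])
dep=np.array([d[v,u] for v in (215,225,240,260,275) for u in range(128,252)])
P=(o+dd*dep[:,None]).reshape(5,-1,3)
for r in P: print('y',np.round(r[[0,-1],1]*1000),np.round(r[::2,2]*1000).astype(int).tolist())
s=bot.read_state();print(np.round(R.from_rotvec(s['tcp_rot']).as_matrix(),3))
E
```

```text
314 231 [ 17 108 174] 1.0774037
352 247 [ 12 123 112] 1.066355
389 235 [ 16 120 192] 1.0698471
429 242 [ 16 115 189] 1.0671532
147 240 [ 68 124  97] 1.08186
175 250 [ 67 119 101] 1.0764828
203 235 [ 66 107 105] 1.081467
231 230 [ 65 100 112] 1.0843997
270 230 [ 16  40 142] 1.0923117
161 260 [ 13 175 178] 1.0805442
table hsv [ 16  42 140]
(array([ 528.1, -107. ]), 120.2, 25.9, -5.4) 435
(array([ 481.7, -207. ]), 148.4, 21.0, 16.5) 444
(array([ 511.3, -307.8]), 200.3, 33.6, 14.7) 933
(array([ 490.1, -411.6]), 101.2, 34.0, -8.9) 483
strip (array([520.2, 341.9]), 97.4, 53.2, -1.4)
y [384.  62.] [39, 41, 37, 42, 41, 39, 39, 43, 35, 40, 42, 38, 42, 38, 44, 40, 39, 36, 41, 43, 40, 40, 41, 40, 36, 43, 35, 39, 36, 38, 41, 39, 42, 42, 38, 42, 40, 36, 37, 39, 43, 37, 44, 39, 38, 41, 40, 40, 41, 39, 44, 37, 40, 39, 39, 42, 41, 41, 39, 37, 2, -2]
y [397.  62.] [2, -1, 6, 8, 9, 11, 9, 13, 7, 10, 16, 10, 13, 10, 10, 5, 5, 10, 5, 10, 9, 12, 9, 8, 8, 10, 9, 13, 8, 8, 5, 8, 9, 11, 13, 11, 8, 11, 9, 12, 9, 13, 13, 9, 8, 6, 5, 12, 14, 12, 14, 13, 9, 12, 10, 10, 13, 8, 8, 11, -4, -5]
y [397.  63.] [-1, -2, 7, 8, 8, 10, 10, 15, 12, 10, 10, 9, 12, 11, 10, 7, 10, 8, 10, 13, 11, 10, 10, 10, 12, 9, 12, 12, 12, 6, 11, 10, 7, 11, 6, 11, 11, 7, 10, 11, 11, 10, 11, 9, 9, 9, 6, 10, 6, 10, 10, 8, 10, 7, 12, 4, 10, 11, 6, 10, 1, 0]
y [395.  63.] [-1, 6, 6, 11, 6, 7, 11, 7, 4, 3, 10, 11, 8, 8, 8, 9, 10, 2, 15, 9, 11, 12, 12, 12, 11, 11, 12, 10, 9, 10, 10, 6, 9, 7, 8, 6, 10, 7, 7, 7, 9, 7, 10, 6, 11, 9, 8, 8, 8, 9, 10, 8, 11, 7, 7, 7, 8, 7, 8, 7, -3, -1]
y [394.  64.] [-2, 8, 9, 10, 7, 7, 9, 7, 6, 5, 6, 6, 6, 10, 14, 10, 9, 9, 16, 14, 12, 10, 11, 12, 12, 12, 11, 14, 9, 10, 8, 5, 8, 9, 8, 6, 7, 8, 12, 11, 10, 7, 6, 7, 10, 3, 5, 10, 8, 6, 10, 7, 10, 7, 5, 7, 8, 7, 8, 5, 0, 2]
[[-0.915  0.403 -0.001]
 [ 0.403  0.915 -0.002]
 [ 0.    -0.002 -1.   ]]
```

>>> {"method": "step_arm", "body": {
  "motion": [
    [8.5,-30,-29,-2,-24],
    [8.5,-30,-29,-2,-24],
    [8.5,-30,-29,-2,-24],
    [8.5,-30,-29,-2,-24],
    [8.5,-30,-29,-2,-24],
    [8.5,-30,-29,-2,-24],
    [8.5,-30,-29,-2,-24],
    [8.5,-30,-29,-2,-24],
    [8.5,-30,-29,-2,-24],
    [8.5,-30,-29,-2,-24],
    [8.5,-30,-29,-2,-24],
    [8.5,-30,-29,-2,-24],
    [8.5,-30,-29,-2,-24]
  ]
}}

```text
time: 1.4
tool_pos: [0.4292, 0.2325, 0.251]
tcp_rot: [0.009, -3.141, -0.0]
wrist_force: [0.9, -0.4, 0.3]
width: 0.993
grip_force: 0.0
```

```bash
cat >> h.py <<'E'
def look(bot,tag):
    s=bot.read_state();p,d=bot.read_camera('wrist')
    cv2.imwrite(f'pics/{tag}.png',p[:,:,::-1]);np.savez(tag+'.npz',p=p,d=d,pos=s['tool_pos'],rot=s['tcp_rot'])
    return s,p,d
E
python3 - <<'E'
from h import *
from workcell import bot
s,p,d=look(bot,'w1')
print({k:np.round(v,4).tolist() for k,v in s.items()});print(np.round(R.from_rotvec(s['tcp_rot']).as_matrix(),3))
E
```

```text
{'time': 1.4, 'q': [0.4452, -0.1073, 1.9661, 0.0003, 1.2834, -1.1316], 'joint_vel': [0.0023, -0.0002, -0.0017, -0.0043, 0.0, -0.0019], 'joint_torque': [-0.275, -30.8937, -36.8614, -0.014, 0.0052, 0.004], 'tool_pos': [0.4292, 0.2325, 0.251], 'tcp_rot': [0.0093, -3.1409, -0.0001], 'wrist_force': [0.8873, -0.4056, 0.2531], 'torque': [0.008, 0.0584, 0.0275], 'grip_force': 0.0, 'width': 0.9927}
[[-1.    -0.006 -0.001]
 [-0.006  1.     0.   ]
 [ 0.001  0.    -1.   ]]
```

View pics/w1.png

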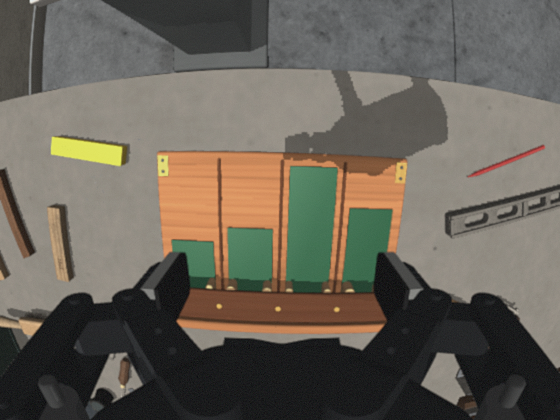

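The wrist view shows the rack with image up towards the robot. The strip front edges are 100 at (193,241), 120 at (250,228), 200 at (313,167) and 150 at (370,209). Next I measure them.

Run:
```python
from h import *
from workcell import bot
c=bot.calibration('wrist');f=np.load('w1.npz');p=f['p'];hsv=cv2.cvtColor(p,cv2.COLOR_RGB2HSV)
g=((hsv[...,0]>50)&(hsv[...,0]<90)&(hsv[...,1]>90)&(hsv[...,2]>30)).astype(np.uint8)
ct=bot.calibration('top');t=np.load('top0.npz');ht=cv2.cvtColor(t['p'],cv2.COLOR_RGB2HSV)
gt=((ht[...,0]>50)&(ht[...,0]<90)&(ht[...,1]>80)).astype(np.uint8)
def meas(P):
    # front edge line x(y) : min x per y-bin ; sides: min/max y per x-bin
    P=P*1000; x,y=P.T
    (b)=[(xx,y[abs(x-xx)<2].min(),y[abs(x-xx)<2].max()) for xx in np.arange(x.min()+8,min(x.max()-6,565),4) if (abs(x-xx)<2).sum()>3]
    b=np.array(b); mid=np.polyfit(b[:,0]-b[:,0].mean(),(b[:,1]+b[:,2])/2,1)
    yy=np.arange(y.min()+8,y.max()-8,4);fr=[x[abs(y-q)<2].min() for q in yy]
    print('mid y',mid[1].round(1),'at x',b[:,0].mean().round(),'slope deg',np.degrees(mid[0]).round(2),'w',np.median(b[:,2]-b[:,1]).round(1),'front x',np.median(fr).round(1),'fslope',np.degrees(np.polyfit(yy,fr,1)[0]).round(2))
for name,G,fn in (('wrist',g,lambda uv:onplane(c,uv,.011,(f['pos'],f['rot']))),('top',gt,lambda uv:onplane(ct,uv,.011))):
    n,l,st,ce=cv2.connectedComponentsWithStats(G)
    for i in range(1,n):
        if st[i,4]>(500 if name=='wrist' else 250):
            vv,uu=np.nonzero(l==i);P=fn(np.c_[uu,vv])
            if P[:,1].min()>0.03 and P[:,0].max()<.62 and P[:,1].max()<.5: print(name,ce[i].round());meas(P)
# rack front edge and side edges (orange) in the wrist view
m=((hsv[...,0]<15)&(hsv[...,1]>140)).astype(np.uint8)
vv,uu=np.nonzero(m);P=onplane(c,np.c_[uu,vv],.008,(f['pos'],f['rot']))*1000
k=(P[:,0]>300)&(P[:,0]<560);P=P[k]
for q in range(90,370,40): print('y',q,'front',P[abs(P[:,1]-q)<3,0].min().round(1),end=';')
for q in range(370,500,30): print('x',q,P[abs(P[:,0]-q)<3,1].min().round(1),P[abs(P[:,0]-q)<3,1].max().round(1),end=';')
```

```text
wrist [310. 228.]
mid y 268.4 at x 496.0 slope deg -1.28 w 53.9 front x 419.8 fslope 1.11
wrist [365. 246.]
mid y 341.4 at x 521.0 slope deg -6.0 w 53.4 front x 472.6 fslope 2.35
wrist [250. 258.]
mid y 192.0 at x 533.0 slope deg -1.24 w 54.2 front x 498.1 fslope -0.63
wrist [197. 261.]
mid y 122.1 at x 543.0 slope deg 13.23 w 35.9 front x 516.3 fslope 1.34
top [147. 239.]
mid y 341.8 at x 521.0 slope deg -1.62 w 51.5 front x 471.6 fslope 1.7
top [175. 248.]
mid y 266.6 at x 495.0 slope deg -1.18 w 53.3 front x 419.2 fslope 1.66
top [203. 233.]
mid y 189.8 at x 534.0 slope deg -2.13 w 51.3 front x 496.5 fslope 1.68
top [231. 229.]
mid y 113.6 at x 541.0 slope deg -0.43 w 51.3 front x 515.7 fslope 1.6
y 90 front 400.4;y 130 front 401.6;y 170 front 403.4;y 210 front 403.7;y 250 front 404.6;y 290 front 405.2;y 330 front 406.5;x 370 623.5 628.3;x 400 77.8 564.8;x 430 77.2 373.4;x 460 76.1 385.8;x 490 75.9 386.0;
```

>>> {"method": "step_arm", "body": {
  "motion": [
    [8.5,-5,-49,-6,1.5],
    [8.5,-5,-49,-6,1.5],
    [8.5,-5,-49,-6,1.5],
    [8.5,-5,-49,-6,1.5],
    [8.5,-5,-49,-6,1.5],
    [8.5,-5,-49,-6,1.5],
    [8.5,-5,-49,-6,1.5],
    [8.5,-5,-49,-6,1.5],
    [8.5,-5,-49,-6,1.5],
    [8.5,-5,-49,-6,1.5],
    [8.5,-5,-49,-6,1.5],
    [8.5,-5,-49,-6,1.5],
    [8.5,-5,-49,-6,1.5],
    [8.5,-5,-49,-6,1.5]
  ]
}}

```text
time: 2.85
tool_pos: [0.4818, -0.2566, 0.311]
tcp_rot: [-0.031, -3.141, -0.001]
wrist_force: [0.2, 0.1, -0.0]
width: 0.992
grip_force: 0.0
```

```bash
cat >> h.py <<'E'
def blocks(bot,tag,top=.016,amin=300):
    s,p,d=look(bot,tag);c=bot.calibration('wrist');tcp=(s['tool_pos'],s['tcp_rot'])
    hsv=cv2.cvtColor(p,cv2.COLOR_RGB2HSV)
    m=((hsv[...,1]>75)&(hsv[...,0]<22)&(hsv[...,2]>40)).astype(np.uint8)
    n,l,st,ce=cv2.connectedComponentsWithStats(m)
    for i in range(1,n):
        if st[i,4]>amin:
            vv,uu=np.nonzero(l==i);r=rect(onplane(c,np.c_[uu,vv],top,tcp))
            if 80<r[1]<230 and r[2]<70: print(ce[i].round(),r,st[i,4])
    print('tcp',np.round(tcp[0]*1000,1),np.round(R.from_rotvec(tcp[1]).as_matrix()[:2,1],4))
E
python3 - <<'E'
from h import *
from workcell import bot
blocks(bot,'w2')
E
```

```text
[318. 167.] (array([ 484. , -206.6]), 149.3, 19.9, 16.3) 1501
[245. 187.] (array([ 513.3, -307.5]), 199.5, 31.4, 14.7) 3070
[174. 177.] (array([ 491.9, -410.2]), 100.7, 32.9, -8.5) 1455
[386. 198.] (array([ 529.7, -108.1]), 120.1, 27.2, -5.3) 1394
[307. 306.] (array([ 701.4, -237.8]), 182.3, 40.5, -85.8) 1710
[  9. 337.] (array([ 852.6, -925.5]), 212.1, 61.8, -43.8) 426
tcp [ 481.8 -256.6  311. ] [0.0199 0.9998]
```

View pics/w2.png

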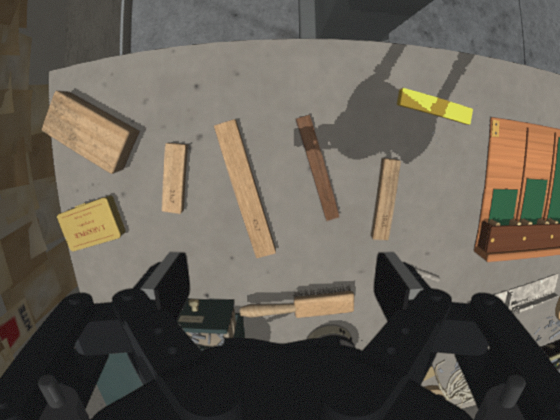

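The wrist view shows all four blocks clear of each other: 100 at (174,177), 200 at (245,187), 150 at (318,167), 120 at (386,198). The positions agree with the top view to about 2 mm. I'll write a move helper and pick the 120 first.

```bash
cat >> h.py <<'E'
def mv(pos,rot,*targets):
    """print dx,dy,dz (cm), twist(deg) for world targets (x,y,z mm, tool-y world angle deg)"""
    M=R.from_rotvec(rot).as_matrix();a0=np.degrees(np.arctan2(M[1,1],M[0,1]))
    for x,y,z,a in targets:
        print(np.round(M.T@(np.array([x,y,z])/10-np.array(pos)*100),2).tolist(),round(a0-a,1))
def grasp(c,a,off):
    t=np.radians(a);return c[0]-off*np.cos(t),c[1]-off*np.sin(t),a+90
E
python3 - <<'E'
from h import *
from workcell import bot
s=bot.read_state();x,y,a=grasp((529.7,-108.5),-5.3,18)
mv(s['tool_pos'],s['tcp_rot'],(x,y,70,a),(x,y,3,a))
print(x,y,a)
E
```

```text
[-2.7, 15.03, 24.12] 4.2
[-2.7, 15.03, 30.82] 4.2
511.7769554326776 -106.8373294259619 84.7
```

>>> {"method": "step_arm", "body": {
  "motion": [
    [5.5,-2.7,15,24,4.2],
    [5.5,-2.7,15,24,4.2],
    [5.5,-2.7,15,24,4.2],
    [5.5,-2.7,15,24,4.2],
    [5.5,-2.7,15,24,4.2],
    [5.5,-2.7,15,24,4.2],
    [5.5,-2.7,15,24,4.2],
    [5.5,-2.7,15,24,4.2],
    [5.5,-2.7,15,24,4.2],
    [5.5,-2.7,15,27,4.2],
    [5.5,-2.7,15,29,4.2],
    [5.5,-2.7,15,30.3,4.2],
    [5.5,-2.7,15,30.8,4.2],
    [5.5,-2.7,15,30.8,4.2],
    [2,-2.7,15,30.8,4.2],
    [2,-2.7,15,30.8,4.2],
    [2,-2.7,15,30.8,4.2],
    [2,-2.7,15,30.8,4.2],
    [2,-2.7,15,30.8,4.2]
  ],
  "force": 35
}}

```text
time: 4.8
tool_pos: [0.5134, -0.1093, 0.0047]
tcp_rot: [0.149, 3.135, -0.001]
wrist_force: [-0.6, -0.0, 6.8]
width: 0.276
grip_force: 35.9
```

Run:
```python
from h import *
from workcell import bot
s=bot.read_state();print({k:np.round(v,4).tolist() for k,v in s.items() if k in('tool_pos','width','grip_force','wrist_force','q')})
mv(s['tool_pos'],s['tcp_rot'],(512,-107,100,84.7),(473,193.2,100,88.7),(473,193.2,17,88.7),(538,191.7,17,88.7))
```

```text
{'q': [-0.2572, 0.2363, 2.1095, -0.0001, 0.7931, -1.7327], 'tool_pos': [0.5134, -0.1093, 0.0047], 'wrist_force': [-0.589, -0.0363, 6.8226], 'grip_force': 35.9476, 'width': 0.2761}
[0.14, 0.21, -9.53] -0.2
[6.87, 29.73, -9.57] -4.2
[6.9, 29.73, -1.27] -4.2
[0.41, 30.2, -1.25] -4.2
```

>>> {"method": "step_arm", "body": {
  "motion": [
    [2,0,0,-4,0],
    [2,0,0,-9,0],
    [2,0,0,-10,0],
    [2,6.9,29.7,-10,-4.2],
    [2,6.9,29.7,-10,-4.2],
    [2,6.9,29.7,-10,-4.2],
    [2,6.9,29.7,-10,-4.2],
    [2,6.9,29.7,-10,-4.2],
    [2,6.9,29.7,-10,-4.2],
    [2,6.9,29.7,-10,-4.2],
    [2,6.9,29.7,-10,-4.2],
    [2,6.9,29.7,-10,-4.2],
    [2,6.9,29.7,-10,-4.2],
    [2,6.9,29.7,-10,-4.2]
  ]
}}

```text
time: 6.2
tool_pos: [0.4719, 0.1918, 0.1031]
tcp_rot: [-0.038, -3.141, 0.001]
wrist_force: [0.4, -0.2, 0.6]
width: 0.276
grip_force: 35.2
```

Run:
```python
from h import *
from workcell import bot
s,p,d=look(bot,'w3');print({k:np.round(v,4).tolist() for k,v in s.items() if k in('tool_pos','width','grip_force','wrist_force','q')})
mv(s['tool_pos'],s['tcp_rot'],(473,193.2,19,88.7),(535,191.7,19,88.7),(538,191.7,19,88.7))
```

```text
{'q': [0.3373, 0.0707, 2.0806, -0.0003, 0.9907, -1.2089], 'tool_pos': [0.4719, 0.1918, 0.1031], 'wrist_force': [0.3825, -0.1705, 0.5906], 'grip_force': 35.2078, 'width': 0.2764}
[-0.11, 0.15, 8.41] -0.1
[-6.32, 0.15, 8.41] -0.1
[-6.62, 0.16, 8.41] -0.1
```

View pics/w3.png

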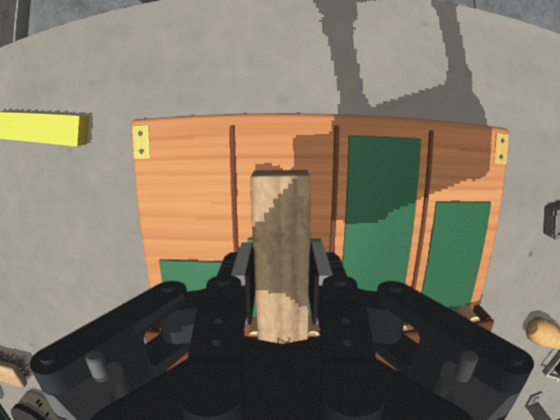

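The block is held square, with its front end at (280,172) over the 120 strip, so I lower it and slide it in.

>>> {"method": "step_arm", "body": {
  "motion": [
    [2,-0.1,0.15,5,0],
    [2,-0.1,0.15,8,0],
    [2,-0.1,0.15,8.5,0],
    [2,-0.1,0.15,8.5,0],
    [2,-2,0.15,8.5,0],
    [2,-4,0.15,8.5,0],
    [2,-5.5,0.15,8.5,0],
    [2,-6,0.15,8.5,0],
    [2,-6.3,0.15,8.5,0],
    [2,-6.3,0.15,8.5,0]
  ]
}}

```text
time: 7.25
tool_pos: [0.5345, 0.1932, 0.0184]
tcp_rot: [-0.035, -3.141, 0.0]
wrist_force: [1.0, -0.8, -1.5]
width: 0.282
grip_force: 35.2
```

Run:
```python
from h import *
from workcell import bot
s,p,d=look(bot,'w4');print({k:np.round(v,4).tolist() for k,v in s.items() if k in('tool_pos','width','grip_force','wrist_force')})
```

```text
{'tool_pos': [0.5345, 0.1932, 0.0184], 'wrist_force': [1.0354, -0.7919, -1.4969], 'grip_force': 35.1891, 'width': 0.2816}
```

View pics/w4.png

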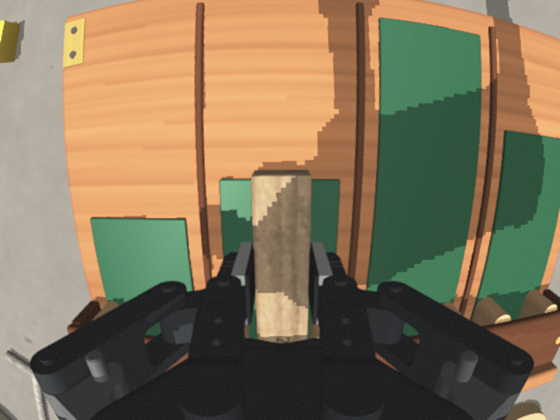

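The block is centred on the strip, with its front bottom edge at about row 176 against the strip front at row 181. A few mm remain, so I push gently.

>>> {"method": "step_arm", "body": {
  "motion": [
    [2,-0.15,0,0,0],
    [2,-0.3,0,0,0],
    [2,-0.3,0,0,0],
    [2,-0.3,0,0,0]
  ]
}}

```text
time: 7.7
tool_pos: [0.5375, 0.1933, 0.0183]
tcp_rot: [-0.035, -3.141, 0.0]
wrist_force: [0.4, 0.8, -0.8]
width: 0.284
grip_force: 35.2
```

>>> {"method": "step_arm", "body": {
  "motion": [
    [2,-0.1,0,0.1,0],
    [2,-0.2,0,0.1,0],
    [2,-0.2,0,0.1,0],
    [2,-0.2,0,0.1,0]
  ]
}}

```text
time: 8.1
tool_pos: [0.5395, 0.1932, 0.0172]
tcp_rot: [-0.035, -3.141, 0.0]
wrist_force: [-0.7, -0.1, 0.5]
width: 0.282
grip_force: 35.2
```

>>> {"method": "step_arm", "body": {
  "motion": [
    [2,-0.1,0,0,0],
    [2,-0.2,0,0,0],
    [2,-0.2,0,0,0]
  ]
}}

```text
time: 8.4
tool_pos: [0.5395, 0.1932, 0.0166]
tcp_rot: [-0.035, -3.137, 0.001]
wrist_force: [-6.2, 0.5, 2.9]
width: 0.281
grip_force: 35.5
```

>>> {"method": "step_arm", "body": {
  "motion": [
    [2,-0.1,0,0,0],
    [2,-0.2,0,0,0],
    [2,-0.2,0,0,0]
  ]
}}

```text
time: 8.7
tool_pos: [0.5395, 0.193, 0.016]
tcp_rot: [-0.035, -3.133, 0.002]
wrist_force: [-9.1, 1.9, 2.7]
width: 0.282
grip_force: 35.6
```

Run:
```python
from h import *
from workcell import bot
s,p,d=look(bot,'w5');print({k:np.round(v,4).tolist() for k,v in s.items() if k in('tool_pos','width','grip_force','wrist_force')})
cv2.imwrite('pics/w5c.png',cv2.resize(p[120:260,180:380,::-1],None,fx=4,fy=4,interpolation=cv2.INTER_CUBIC))
```

```text
{'tool_pos': [0.5395, 0.193, 0.016], 'wrist_force': [-9.0891, 1.9466, 2.7413], 'grip_force': 35.5762, 'width': 0.2817}
```

View pics/w5c.png

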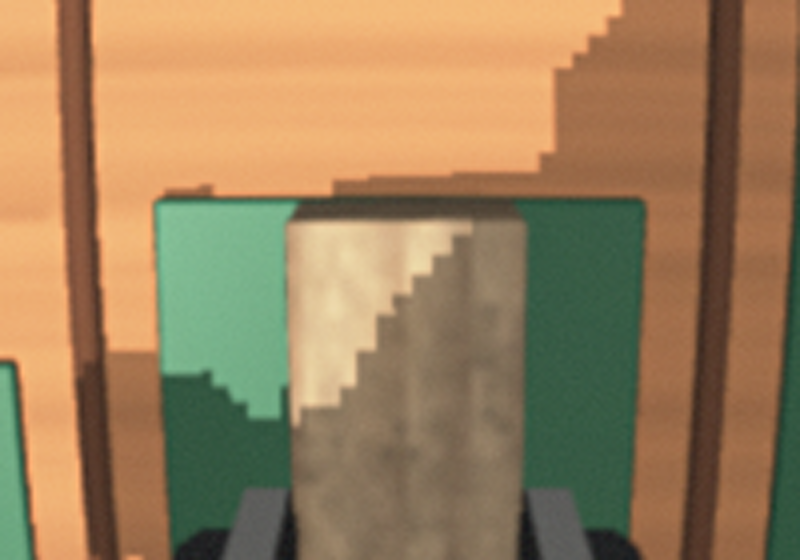

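Contact is felt and the front end is flush with the strip front (crop row 205). I ease off, lower and release.

>>> {"method": "step_arm", "body": {
  "motion": [
    [2,0.2,0,0,0],
    [2,0.3,0,0.1,0],
    [2,0.3,0,0.1,0],
    [4.5,0.3,0,0.1,0],
    [4.5,0.3,0,0.1,0],
    [4.5,0.3,0,0.1,0],
    [4.5,0.3,0,0.1,0],
    [4.5,0.3,0,-2,0],
    [4.5,0.3,0,-7,0],
    [4.5,0.3,0,-12,0],
    [4.5,0.3,0,-12,0]
  ]
}}

```text
time: 9.85
tool_pos: [0.547, 0.1951, 0.1463]
tcp_rot: [0.035, 3.126, 0.008]
wrist_force: [1.7, 0.6, 0.8]
width: 0.528
grip_force: 0.0
```

Run:
```python
from h import *
from workcell import bot
s,p,d=look(bot,'w6');print({k:np.round(v,4).tolist() for k,v in s.items() if k in('tool_pos','width','grip_force','wrist_force')})
x,y,a=grasp((484,-206.9),16.3,4);print(x,y,a)
mv(s['tool_pos'],s['tcp_rot'],(x,y,130,a),(x,y,70,a),(x,y,5,a))
```

```text
{'tool_pos': [0.547, 0.1951, 0.1463], 'wrist_force': [1.6536, 0.5676, 0.7798], 'grip_force': 0.0, 'width': 0.5283}
480.16077883209925 -208.02266683568317 106.3
[5.81, -40.46, 1.34] -17.6
[5.9, -40.49, 7.34] -17.6
[6.0, -40.52, 13.84] -17.6
```

View pics/w6.png

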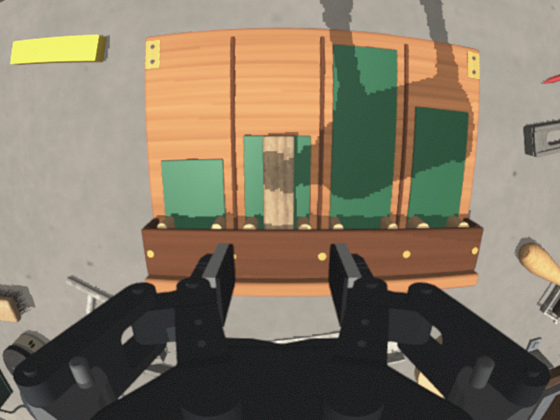

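The 120 block sits home at (280,183), with its front in line with the strip front at row 136. Next is the 150. The tool has picked up about 0.9° of tilt from the push, so I'll watch that.

>>> {"method": "step_arm", "body": {
  "motion": [
    [5,5.8,-40.5,1.3,-17.6],
    [5,5.8,-40.5,1.3,-17.6],
    [5,5.8,-40.5,1.3,-17.6],
    [5,5.8,-40.5,1.3,-17.6],
    [5,5.8,-40.5,1.3,-17.6],
    [5,5.8,-40.5,1.3,-17.6],
    [5,5.8,-40.5,1.3,-17.6],
    [5,5.8,-40.5,1.3,-17.6],
    [5,5.8,-40.5,1.3,-17.6],
    [5,5.8,-40.5,1.3,-17.6],
    [5,5.8,-40.5,1.3,-17.6],
    [5,5.9,-40.5,5,-17.6],
    [5,5.9,-40.5,7.3,-17.6],
    [5,5.9,-40.5,7.3,-17.6]
  ]
}}

```text
time: 11.3
tool_pos: [0.4696, -0.2069, 0.0604]
tcp_rot: [0.449, -3.103, -0.008]
wrist_force: [-0.2, 0.1, 0.7]
width: 0.587
grip_force: 0.0
```

Run:
```python
from h import *
from workcell import bot
s=bot.read_state();print({k:np.round(v,4).tolist() for k,v in s.items() if k in('tool_pos','width','wrist_force','q')});print(np.round(R.from_rotvec(s['tcp_rot']).as_matrix(),4))
x,y,a=grasp((484,-206.9),16.3,4);print(x,y,a)
mv(s['tool_pos'],s['tcp_rot'],(x,y,5,a))
```

```text
{'q': [-0.4637, 0.1392, 2.0972, 0.0005, 0.9137, -2.3222], 'tool_pos': [0.4696, -0.2069, 0.0604], 'wrist_force': [-0.2417, 0.1245, 0.6879], 'width': 0.5867}
[[-0.959  -0.2834 -0.0074]
 [-0.2834  0.959   0.0041]
 [ 0.006   0.0061 -1.    ]]
480.16077883209925 -208.02266683568317 106.3
[-1.01, -0.44, 5.53] 0.2
```

>>> {"method": "step_arm", "body": {
  "motion": [
    [5,-1,-0.45,0,0.2],
    [5,-1,-0.45,3,0.2],
    [5,-1,-0.45,4.8,0.2],
    [5,-1,-0.45,5.5,0.2],
    [5,-1,-0.45,5.5,0.2],
    [1,-1,-0.45,5.5,0.2],
    [1,-1,-0.45,5.5,0.2],
    [1,-1,-0.45,5.5,0.2],
    [1,-1,-0.45,5.5,0.2],
    [1,-1,-0.45,5.5,0.2],
    [1,-1,-0.45,5.5,0.2]
  ],
  "force": 35
}}

```text
time: 12.4
tool_pos: [0.4851, -0.2125, 0.011]
tcp_rot: [-0.44, 3.108, -0.003]
wrist_force: [-0.5, 1.7, 6.2]
width: 0.215
grip_force: 34.9
```

Run:
```python
from h import *
from workcell import bot
s=bot.read_state();print({k:np.round(v,4).tolist() for k,v in s.items() if k in('tool_pos','width','wrist_force','q','grip_force')})
# 150 home: front 472.3, grip 71 from front -> x 543 ; pre 68 back
f=lambda x:341.5-.0227*(x-521)
mv(s['tool_pos'],s['tcp_rot'],(475,f(475),100,88.7))
```

```text
{'q': [-0.4601, 0.2337, 2.0974, 0.0004, 0.8072, -2.3125], 'tool_pos': [0.4851, -0.2125, 0.011], 'wrist_force': [-0.4595, 1.6791, 6.1946], 'grip_force': 34.9067, 'width': 0.2148}
[-14.46, 53.59, -8.97] 17.4
```

>>> {"method": "step_arm", "body": {
  "motion": [
    [1,0,0,0,0],
    [1,0,0,0,0],
    [1,0,0,0,0]
  ]
}}

```text
time: 12.7
tool_pos: [0.4851, -0.2125, 0.011]
tcp_rot: [-0.44, 3.108, -0.002]
wrist_force: [0.4, 1.5, 5.9]
width: 0.221
grip_force: 34.9
```

>>> {"method": "step_arm", "body": {
  "motion": [
    [1,0,0,-2,0],
    [1,0,0,-6,0],
    [1,0,0,-9,0],
    [1,0,0,-9,0],
    [1,0,0,-9,0]
  ]
}}

```text
time: 13.2
tool_pos: [0.4841, -0.2122, 0.1002]
tcp_rot: [-0.44, 3.109, -0.002]
wrist_force: [-0.3, 0.5, -1.3]
width: 0.219
grip_force: 34.4
```

Run:
```python
from h import *
from workcell import bot
s=bot.read_state();print({k:np.round(v,4).tolist() for k,v in s.items() if k in('tool_pos','width','wrist_force','q','grip_force')})
f=lambda x:341.5-.0227*(x-521)
mv(s['tool_pos'],s['tcp_rot'],(475,f(475),100,88.7))
p,d=bot.read_camera('scene');cv2.imwrite('pics/s1.png',p[:,:,::-1])
```

```text
{'q': [-0.4603, 0.1082, 2.0456, -0.0001, 0.9855, -2.3125], 'tool_pos': [0.4841, -0.2122, 0.1002], 'wrist_force': [-0.2974, 0.4973, -1.255], 'grip_force': 34.3549, 'width': 0.2187}
[-14.54, 53.55, -0.04] 17.4
```

>>> {"method": "step_arm", "body": {
  "motion": [
    [1,-14.3,53.5,-1,17.4],
    [1,-14.3,53.5,-1,17.4],
    [1,-14.3,53.5,-1,17.4],
    [1,-14.3,53.5,-1,17.4],
    [1,-14.3,53.5,-1,17.4],
    [1,-14.3,53.5,-1,17.4],
    [1,-14.3,53.5,-1,17.4],
    [1,-14.3,53.5,-1,17.4],
    [1,-14.3,53.5,-1,17.4],
    [1,-14.3,53.5,-1,17.4],
    [1,-14.3,53.5,-1,17.4],
    [1,-14.3,53.5,-1,17.4],
    [1,-14.3,53.5,-1,17.4],
    [1,-14.3,53.5,-1,17.4],
    [1,-14.3,53.5,-1,17.4],
    [1,-14.3,53.5,-1,17.4],
    [1,-14.3,53.5,-1,17.4]
  ]
}}

```text
time: 14.95
tool_pos: [0.4725, 0.3405, 0.1093]
tcp_rot: [-0.037, -3.141, 0.0]
wrist_force: [0.3, -0.6, 0.2]
width: 0.222
grip_force: 34.5
```

Run:
```python
from h import *
from workcell import bot
s,p,d=look(bot,'w7');print({k:np.round(v,4).tolist() for k,v in s.items() if k in('tool_pos','width','wrist_force','grip_force','joint_vel')})
print(np.round(R.from_rotvec(s['tcp_rot']).as_matrix(),4))
f=lambda x:341.5-.0227*(x-521)
mv(s['tool_pos'],s['tcp_rot'],(477,f(477),25,88.7),(540,f(540),25,88.7))
```

```text
{'joint_vel': [0.0087, 0.0002, -0.0068, 0.0037, -0.0006, 0.0015], 'tool_pos': [0.4725, 0.3405, 0.1093], 'wrist_force': [0.2794, -0.5849, 0.1713], 'grip_force': 34.4932, 'width': 0.2221}
[[-9.997e-01  2.390e-02 -1.000e-04]
 [ 2.390e-02  9.997e-01 -2.000e-04]
 [ 1.000e-04 -2.000e-04 -1.000e+00]]
[-0.44, 0.22, 8.43] -0.1
[-6.75, 0.22, 8.43] -0.1
```

View pics/w7.png

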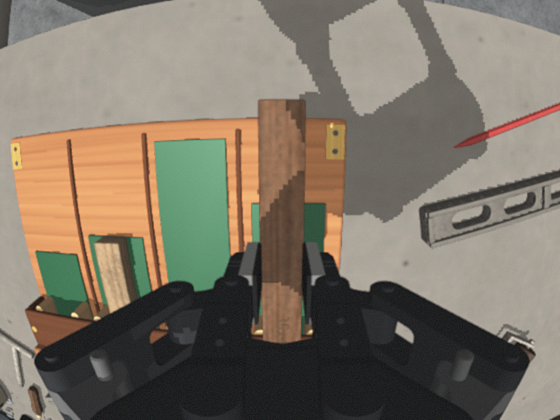

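The dark block hangs straight, with its front end at (281,100) over the 150 strip. I check its height in the hand from the depth.

```bash
cat >> h.py <<'E'
def held(tag,c,u=281,rows=(120,230)):
    f=np.load(tag+'.npz');T=np.eye(4);T[:3,:3]=R.from_rotvec(f['rot']).as_matrix();T[:3,3]=f['pos'];T=T@c['T_tool_cam']
    for v in range(rows[0],rows[1],20):
        uv=np.array([[a,b] for a in range(u-8,u+9,4) for b in range(v-6,v+7,3)])
        o,d=rays(c,uv,(f['pos'],f['rot']));D=f['d'][uv[:,1],uv[:,0]]
        k=D/(d@-T[:3,2]);P=o+d*k[:,None]
        print(v,'top',np.round(np.median(P,0)*1000,1),'rel TCP z',np.round((np.median(P[:,2])-f['pos'][2])*1000,1))
E
python3 - <<'E'
from h import *
from workcell import bot
c=bot.calibration('wrist');held('w7',c);print();held('w3',c,rows=(190,260));held('w5',c,rows=(190,260))
E
```

```text
120 top [407.5 341.3 115.7] rel TCP z 6.4
140 top [415.9 341.1 115.5] rel TCP z 6.2
160 top [424.5 340.9 115.4] rel TCP z 6.1
180 top [433.1 340.7 115.4] rel TCP z 6.1
200 top [441.9 340.5 115.6] rel TCP z 6.3
220 top [450.9 340.2 115.4] rel TCP z 6.1

190 top [435.5 192.  115.8] rel TCP z 12.6
210 top [444.  191.7 115.7] rel TCP z 12.5
230 top [453.1 191.5 115.5] rel TCP z 12.4
250 top [462.1 191.3 115.6] rel TCP z 12.5
190 top [503.3 193.1  28.4] rel TCP z 12.4
210 top [512.  192.9  28.3] rel TCP z 12.3
230 top [520.7 192.7  28.3] rel TCP z 12.3
250 top [530.2 192.5  28.4] rel TCP z 12.4
```

>>> {"method": "step_arm", "body": {
  "motion": [
    [1,-0.4,0.2,4,0],
    [1,-0.4,0.2,7.5,0],
    [1,-0.4,0.2,8.6,0],
    [1,-0.4,0.2,8.6,0],
    [1,-2,0.2,8.6,0],
    [1,-4,0.2,8.6,0],
    [1,-5.5,0.2,8.6,0],
    [1,-6.4,0.2,8.6,0],
    [1,-6.8,0.2,8.6,0],
    [1,-6.8,0.2,8.6,0],
    [1,-6.8,0.2,8.6,0]
  ]
}}

```text
time: 16.1
tool_pos: [0.5397, 0.3421, 0.023]
tcp_rot: [-0.035, -3.14, 0.001]
wrist_force: [-0.8, 0.4, -1.3]
width: 0.22
grip_force: 36.2
```

>>> {"method": "step_arm", "body": {
  "motion": [
    [1,-0.15,0,0,0],
    [1,-0.3,0,0,0],
    [1,-0.3,0,0,0],
    [1,-0.3,0,0,0]
  ]
}}

```text
time: 16.5
tool_pos: [0.5432, 0.3423, 0.0233]
tcp_rot: [-0.034, -3.141, -0.0]
wrist_force: [0.7, -0.5, -0.0]
width: 0.221
grip_force: 36.2
```

>>> {"method": "step_arm", "body": {
  "motion": [
    [1,-0.1,0,0.1,0],
    [1,-0.2,0,0.1,0],
    [1,-0.2,0,0.1,0]
  ]
}}

```text
time: 16.8
tool_pos: [0.5447, 0.3421, 0.022]
tcp_rot: [-0.035, -3.14, 0.001]
wrist_force: [-1.9, 0.7, 0.2]
width: 0.219
grip_force: 36.2
```

>>> {"method": "step_arm", "body": {
  "motion": [
    [1,-0.1,0,0,0],
    [1,-0.2,0,0,0],
    [1,-0.2,0,0,0]
  ]
}}

```text
time: 17.1
tool_pos: [0.5448, 0.3421, 0.0218]
tcp_rot: [-0.035, -3.136, 0.001]
wrist_force: [-8.2, 1.2, 2.7]
width: 0.219
grip_force: 36.6
```

Contact at x = 544.8 mm. I ease off, lower, release and rise.

>>> {"method": "step_arm", "body": {
  "motion": [
    [1,0.15,0,0,0],
    [1,0.15,0,0.1,0],
    [1,0.15,0,0.1,0],
    [4.5,0.15,0,0.1,0],
    [4.5,0.15,0,0.1,0],
    [4.5,0.15,0,0.1,0],
    [4.5,0.15,0,0.1,0],
    [4.5,0.15,0,-2,0],
    [4.5,0.15,0,-7,0],
    [4.5,0.15,0,-12,0],
    [4.5,0.15,0,-12,0],
    [4.5,0.15,0,-12,0],
    [4.5,0.15,0,-12,0]
  ]
}}

```text
time: 18.4
tool_pos: [0.5452, 0.3417, 0.1412]
tcp_rot: [-0.035, -3.14, 0.001]
wrist_force: [-0.5, 0.1, -0.3]
width: 0.527
grip_force: 0.0
```

Run:
```python
from h import *
from workcell import bot
s,p,d=look(bot,'w8');print({k:np.round(v,4).tolist() for k,v in s.items() if k in('tool_pos','width','wrist_force','grip_force')})
x,y,a=grasp((513.3,-307.9),14.7,0)
mv(s['tool_pos'],s['tcp_rot'],(x,y,130,a),(x,y,60,a))
```

```text
{'tool_pos': [0.5452, 0.3417, 0.1412], 'wrist_force': [-0.4977, 0.1253, -0.307], 'grip_force': 0.0, 'width': 0.5274}
[1.74, -65.01, 1.19] -16.0
[1.73, -65.0, 8.19] -16.0
```

View pics/w8.png

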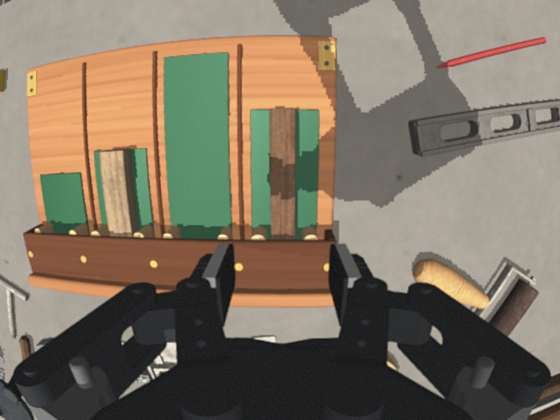

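The 150 block lies home, with its front at (284,108) and the strip front at row 110. Next is the 200.

>>> {"method": "step_arm", "body": {
  "motion": [
    [6,1.7,-65,1.2,-16],
    [6,1.7,-65,1.2,-16],
    [6,1.7,-65,1.2,-16],
    [6,1.7,-65,1.2,-16],
    [6,1.7,-65,1.2,-16],
    [6,1.7,-65,1.2,-16],
    [6,1.7,-65,1.2,-16],
    [6,1.7,-65,1.2,-16],
    [6,1.7,-65,1.2,-16],
    [6,1.7,-65,1.2,-16],
    [6,1.7,-65,1.2,-16],
    [6,1.7,-65,1.2,-16],
    [6,1.7,-65,1.2,-16],
    [6,1.7,-65,1.2,-16],
    [6,1.7,-65,4,-16],
    [6,1.7,-65,7.7,-16],
    [6,1.7,-65,8.2,-16],
    [6,1.7,-65,8.2,-16],
    [6,1.7,-65,8.2,-16],
    [6,1.7,-65,8.2,-16]
  ]
}}

```text
time: 20.45
tool_pos: [0.5159, -0.3078, 0.0622]
tcp_rot: [-0.403, 3.113, -0.003]
wrist_force: [-1.1, 0.8, -0.4]
width: 0.699
grip_force: 0.0
```

Run:
```python
from h import *
from workcell import bot
s=bot.read_state();print({k:np.round(v,4).tolist() for k,v in s.items() if k in('tool_pos','width','wrist_force','q','joint_vel')})
x,y,a=grasp((513.3,-307.9),14.7,0)
mv(s['tool_pos'],s['tcp_rot'],(x,y,5,a))
```

```text
{'q': [-0.5794, 0.2806, 1.9183, 0.0, 0.9395, -2.4079], 'joint_vel': [-0.0021, -0.0052, -0.0018, -0.0009, -0.0017, -0.0013], 'tool_pos': [0.5159, -0.3078, 0.0622], 'wrist_force': [-1.0755, 0.7716, -0.42], 'width': 0.699}
[0.26, 0.07, 5.72] 0.1
```

>>> {"method": "step_arm", "body": {
  "motion": [
    [6,0.25,0,3,0],
    [6,0.25,0,5,0],
    [6,0.25,0,5.6,0],
    [6,0.25,0,5.6,0],
    [6,0.25,0,5.6,0],
    [2,0.25,0,5.6,0],
    [2,0.25,0,5.6,0],
    [2,0.25,0,5.6,0],
    [2,0.25,0,5.6,0],
    [2,0.25,0,5.6,0],
    [2,0.25,0,5.6,0]
  ],
  "force": 50
}}

```text
time: 21.55
tool_pos: [0.5132, -0.3088, 0.0058]
tcp_rot: [-0.402, 3.114, -0.003]
wrist_force: [0.1, 0.1, 6.9]
width: 0.332
grip_force: 50.9
```

>>> {"method": "step_arm", "body": {
  "motion": [
    [2,0,0,-2,0],
    [2,0,0,-6,0],
    [2,0,0,-10,0],
    [2,0,0,-10,0],
    [2,0,0,-10,0],
    [2,0,0,-10,0]
  ]
}}

```text
time: 22.15
tool_pos: [0.5108, -0.3071, 0.1027]
tcp_rot: [0.402, -3.113, -0.003]
wrist_force: [-0.4, 0.7, -1.8]
width: 0.337
grip_force: 50.1
```

Run:
```python
from h import *
from workcell import bot
s=bot.read_state();print({k:np.round(v,4).tolist() for k,v in s.items() if k in('tool_pos','width','wrist_force','q','grip_force')})
f=lambda x:268.2-.0227*(x-496)
mv(s['tool_pos'],s['tcp_rot'],(448,f(448),110,88.7))
```

```text
{'q': [-0.5832, 0.2292, 1.8976, 0.0, 1.0178, -2.4111], 'tool_pos': [0.5108, -0.3071, 0.1027], 'wrist_force': [-0.3987, 0.6916, -1.7785], 'grip_force': 50.1211, 'width': 0.3368}
[-8.59, 57.34, -0.62] 16.0
```

>>> {"method": "step_arm", "body": {
  "motion": [
    [2,-8.6,57.3,-0.6,16],
    [2,-8.6,57.3,-0.6,16],
    [2,-8.6,57.3,-0.6,16],
    [2,-8.6,57.3,-0.6,16],
    [2,-8.6,57.3,-0.6,16],
    [2,-8.6,57.3,-0.6,16],
    [2,-8.6,57.3,-0.6,16],
    [2,-8.6,57.3,-0.6,16],
    [2,-8.6,57.3,-0.6,16],
    [2,-8.6,57.3,-0.6,16],
    [2,-8.6,57.3,-0.6,16],
    [2,-8.6,57.3,-0.6,16],
    [2,-8.6,57.3,-0.6,16],
    [2,-8.6,57.3,-0.6,16],
    [2,-8.6,57.3,-0.6,16],
    [2,-8.6,57.3,-0.6,16],
    [2,-8.6,57.3,-0.6,16],
    [2,-8.6,57.3,-0.6,16]
  ]
}}

```text
time: 23.95
tool_pos: [0.4497, 0.2672, 0.1103]
tcp_rot: [0.037, 3.141, -0.0]
wrist_force: [0.5, -0.7, -0.6]
width: 0.337
grip_force: 50.2
```

Run:
```python
from h import *
from workcell import bot
s,p,d=look(bot,'w9');print({k:np.round(v,4).tolist() for k,v in s.items() if k in('tool_pos','width','wrist_force','grip_force')})
f=lambda x:268.2-.0227*(x-496);held('w9',bot.calibration('wrist'),rows=(80,240))
mv(s['tool_pos'],s['tcp_rot'],(448,f(448),19,88.7),(513,f(513),19,88.7))
```

```text
{'tool_pos': [0.4497, 0.2672, 0.1103], 'wrist_force': [0.4739, -0.6757, -0.5925], 'grip_force': 50.2034, 'width': 0.337}
80 top [368.4 268.4 121.6] rel TCP z 11.2
100 top [376.6 268.2 121.8] rel TCP z 11.5
120 top [384.7 268.1 122. ] rel TCP z 11.7
140 top [392.9 267.9 121.7] rel TCP z 11.4
160 top [401.  267.7 121.9] rel TCP z 11.6
180 top [409.3 267.5 121.6] rel TCP z 11.3
200 top [417.9 267.3 121.6] rel TCP z 11.3
220 top [426.7 267.1 121.7] rel TCP z 11.4
[0.18, 0.2, 9.13] -0.1
[-6.33, 0.21, 9.13] -0.1
```

View pics/w9.png

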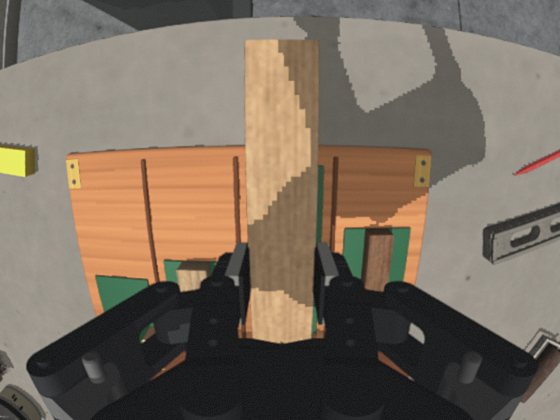

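The 200 block is level and straight over its strip, with its front end at (281,42). I insert it.

>>> {"method": "step_arm", "body": {
  "motion": [
    [2,0.1,0.2,4,0],
    [2,0.1,0.2,8,0],
    [2,0.1,0.2,9.2,0],
    [2,0.1,0.2,9.2,0],
    [2,-2,0.2,9.2,0],
    [2,-4,0.2,9.2,0],
    [2,-5.5,0.2,9.2,0],
    [2,-6,0.2,9.2,0],
    [2,-6.3,0.2,9.2,0],
    [2,-6.3,0.2,9.2,0],
    [2,-6.3,0.2,9.2,0]
  ]
}}

```text
time: 25.1
tool_pos: [0.5116, 0.2685, 0.018]
tcp_rot: [-0.035, -3.14, 0.001]
wrist_force: [-0.5, 0.1, -1.1]
width: 0.336
grip_force: 51.6
```

>>> {"method": "step_arm", "body": {
  "motion": [
    [2,-0.15,0,0,0],
    [2,-0.3,0,0,0],
    [2,-0.3,0,0,0],
    [2,-0.3,0,0,0]
  ]
}}

```text
time: 25.5
tool_pos: [0.5154, 0.2687, 0.0183]
tcp_rot: [-0.035, -3.141, 0.0]
wrist_force: [-0.2, 0.7, -1.7]
width: 0.334
grip_force: 51.6
```

>>> {"method": "step_arm", "body": {
  "motion": [
    [2,-0.1,0,0.05,0],
    [2,-0.2,0,0.05,0],
    [2,-0.2,0,0.05,0]
  ]
}}

```text
time: 25.8
tool_pos: [0.5175, 0.2685, 0.0177]
tcp_rot: [-0.035, -3.141, 0.0]
wrist_force: [0.0, -0.3, -0.7]
width: 0.332
grip_force: 51.6
```

>>> {"method": "step_arm", "body": {
  "motion": [
    [2,-0.1,0,0,0],
    [2,-0.2,0,0,0],
    [2,-0.2,0,0,0]
  ]
}}

```text
time: 26.1
tool_pos: [0.5175, 0.2684, 0.0171]
tcp_rot: [-0.035, -3.137, 0.001]
wrist_force: [-4.6, 0.9, 0.6]
width: 0.334
grip_force: 51.8
```

>>> {"method": "step_arm", "body": {
  "motion": [
    [2,-0.1,0,0,0],
    [2,-0.1,0,0,0],
    [2,0.1,0,0,0],
    [2,0.15,0,0.1,0],
    [2,0.15,0,0.1,0],
    [4.5,0.15,0,0.1,0],
    [4.5,0.15,0,0.1,0],
    [4.5,0.15,0,0.1,0],
    [4.5,0.15,0,0.1,0],
    [4.5,0.15,0,-2,0],
    [4.5,0.15,0,-7,0],
    [4.5,0.15,0,-12,0],
    [4.5,0.15,0,-12,0],
    [4.5,0.15,0,-12,0],
    [4.5,0.15,0,-12,0]
  ]
}}

```text
time: 27.6
tool_pos: [0.5172, 0.2681, 0.1367]
tcp_rot: [-0.035, -3.14, 0.001]
wrist_force: [-0.0, -0.5, -0.5]
width: 0.525
grip_force: 0.0
```

Run:
```python
from h import *
from workcell import bot
s,p,d=look(bot,'w10');print({k:np.round(v,4).tolist() for k,v in s.items() if k in('tool_pos','width','wrist_force','grip_force')})
x,y,a=grasp((491.9,-411.3),-8.5,25)
mv(s['tool_pos'],s['tcp_rot'],(x,y,130,a),(x,y,60,a))
```

```text
{'tool_pos': [0.5172, 0.2681, 0.1367], 'wrist_force': [-0.0152, -0.5388, -0.5497], 'grip_force': 0.0, 'width': 0.5252}
[3.5, -67.66, 0.73] 7.2
[3.49, -67.66, 7.73] 7.2
```

View pics/w10.png

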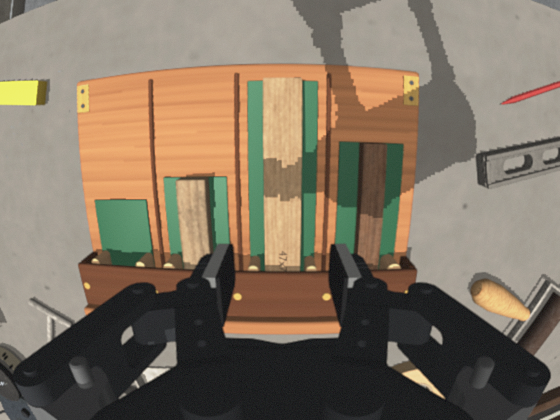

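The 200 block is home, with its front at (282,79) on the strip front. Last is the 100.

>>> {"method": "step_arm", "body": {
  "motion": [
    [6,3.5,-67.7,0.7,7.2],
    [6,3.5,-67.7,0.7,7.2],
    [6,3.5,-67.7,0.7,7.2],
    [6,3.5,-67.7,0.7,7.2],
    [6,3.5,-67.7,0.7,7.2],
    [6,3.5,-67.7,0.7,7.2],
    [6,3.5,-67.7,0.7,7.2],
    [6,3.5,-67.7,0.7,7.2],
    [6,3.5,-67.7,0.7,7.2],
    [6,3.5,-67.7,0.7,7.2],
    [6,3.5,-67.7,0.7,7.2],
    [6,3.5,-67.7,0.7,7.2],
    [6,3.5,-67.7,0.7,7.2],
    [6,3.5,-67.7,0.7,7.2],
    [6,3.5,-67.7,0.7,7.2],
    [6,3.5,-67.7,4,7.2],
    [6,3.5,-67.7,7.7,7.2],
    [6,3.5,-67.7,7.7,7.2],
    [6,3.5,-67.7,7.7,7.2],
    [6,3.5,-67.7,7.7,7.2]
  ]
}}

```text
time: 29.65
tool_pos: [0.469, -0.4076, 0.0621]
tcp_rot: [0.231, 3.132, -0.002]
wrist_force: [-0.1, -0.8, 0.6]
width: 0.702
grip_force: 0.0
```

Run:
```python
from h import *
from workcell import bot
s=bot.read_state();print({k:np.round(v,4).tolist() for k,v in s.items() if k in('tool_pos','width','wrist_force','q')})
x,y,a=grasp((491.9,-411.3),-8.5,25)
mv(s['tool_pos'],s['tcp_rot'],(x,y,5,a))
```

```text
{'q': [-0.7557, 0.3162, 1.8713, 0.0001, 0.9525, -2.1794], 'tool_pos': [0.469, -0.4076, 0.0621], 'wrist_force': [-0.0828, -0.7565, 0.6403], 'width': 0.7019}
[0.19, -0.02, 5.71] 0.1
```

>>> {"method": "step_arm", "body": {
  "motion": [
    [6,0.2,0,3,0],
    [6,0.2,0,5,0],
    [6,0.2,0,5.6,0],
    [6,0.2,0,5.6,0],
    [6,0.2,0,5.6,0],
    [2,0.2,0,5.6,0],
    [2,0.2,0,5.6,0],
    [2,0.2,0,5.6,0],
    [2,0.2,0,5.6,0],
    [2,0.2,0,5.6,0],
    [2,0.2,0,5.6,0]
  ],
  "force": 50
}}

```text
time: 30.75
tool_pos: [0.4671, -0.4082, 0.0065]
tcp_rot: [0.232, 3.131, -0.003]
wrist_force: [-0.3, 0.9, 6.6]
width: 0.335
grip_force: 50.1
```

>>> {"method": "step_arm", "body": {
  "motion": [
    [2,0,0,-2,0],
    [2,0,0,-6,0],
    [2,0,0,-10,0],
    [2,0,0,-10,0],
    [2,0,0,-10,0],
    [2,0,0,-10,0]
  ]
}}

```text
time: 31.35
tool_pos: [0.4652, -0.4063, 0.1035]
tcp_rot: [-0.232, -3.131, -0.002]
wrist_force: [-0.2, -0.9, -0.7]
width: 0.332
grip_force: 49.4
```

Run:
```python
from h import *
from workcell import bot
s=bot.read_state();print({k:np.round(v,4).tolist() for k,v in s.items() if k in('tool_pos','width','wrist_force','q','grip_force')})
f=lambda x:116.5-.0227*(x-541)
mv(s['tool_pos'],s['tcp_rot'],(472,f(472),110,88.7))
```

```text
{'q': [-0.7583, 0.2658, 1.8498, 0.0, 1.0284, -2.1814], 'tool_pos': [0.4652, -0.4063, 0.1035], 'wrist_force': [-0.1747, -0.8558, -0.7136], 'grip_force': 49.4331, 'width': 0.3318}
[7.05, 51.97, -0.57] -7.2
```

>>> {"method": "step_arm", "body": {
  "motion": [
    [2,7,52,-0.6,-7.2],
    [2,7,52,-0.6,-7.2],
    [2,7,52,-0.6,-7.2],
    [2,7,52,-0.6,-7.2],
    [2,7,52,-0.6,-7.2],
    [2,7,52,-0.6,-7.2],
    [2,7,52,-0.6,-7.2],
    [2,7,52,-0.6,-7.2],
    [2,7,52,-0.6,-7.2],
    [2,7,52,-0.6,-7.2],
    [2,7,52,-0.6,-7.2],
    [2,7,52,-0.6,-7.2],
    [2,7,52,-0.6,-7.2],
    [2,7,52,-0.6,-7.2],
    [2,7,52,-0.6,-7.2],
    [2,7,52,-0.6,-7.2],
    [2,7,52,-0.6,-7.2]
  ]
}}

```text
time: 33.05
tool_pos: [0.4735, 0.1166, 0.1108]
tcp_rot: [0.037, 3.141, -0.0]
wrist_force: [-1.2, -0.3, -0.1]
width: 0.335
grip_force: 49.6
```

Run:
```python
from h import *
from workcell import bot
s,p,d=look(bot,'w11');print({k:np.round(v,4).tolist() for k,v in s.items() if k in('tool_pos','width','wrist_force','grip_force')})
c=bot.calibration('wrist');held('w11',c,rows=(215,260))
# 100 strip mid line, now seen from straight above
hsv=cv2.cvtColor(p,cv2.COLOR_RGB2HSV)
g=(hsv[...,0]>50)&(hsv[...,0]<90)&(hsv[...,1]>90)&(hsv[...,2]>30)
vv,uu=np.nonzero(g);P=onplane(c,np.c_[uu,vv],.011,(s['tool_pos'],s['tcp_rot']))*1000
k=(P[:,0]>505)&(P[:,0]<560)&(P[:,1]>75)&(P[:,1]<155);P=P[k]
print('strip y',np.percentile(P[:,1],[.5,99.5]),'front x',np.percentile(P[:,0],[.5]))
f=lambda x:116.5-.0227*(x-541)
mv(s['tool_pos'],s['tcp_rot'],(472,f(472),18,88.7),(535,f(535),18,88.7))
```

```text
{'tool_pos': [0.4735, 0.1166, 0.1108], 'wrist_force': [-1.194, -0.2528, -0.0654], 'grip_force': 49.5861, 'width': 0.3353}
215 top [449.5 116.5 118.3] rel TCP z 7.5
235 top [457.4 116.3 121.5] rel TCP z 10.7
255 top [466.8 116.1 121.4] rel TCP z 10.6Traceback (most recent call last):
  File "<stdin>", line 10, in <module>
    return _quantile_unchecked(
        a, q, axis, out, overwrite_input, method, keepdims, weights)
    return _ureduce(a,
                    func=_quantile_ureduce_func,
    ...<5 lines>...
                    overwrite_input=overwrite_input,
                    method=method)
    r = func(a, **kwargs)
    result = _quantile(arr,
                       quantiles=q,
    ...<2 lines>...
                       out=out,
                       weights=wgt)
    slices_having_nans = np.isnan(arr[-1, ...])
                                  ~~~^^^^^^^^^
IndexError: index -1 is out of bounds for axis 0 with size 0
```

View pics/w11.png

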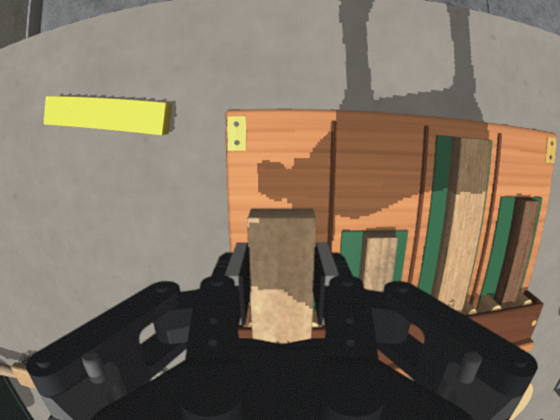

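The 100 block hangs straight, with its front end at (281,212), and hides its strip. I take that strip's line from the earlier wrist frames.

Run:
```python
from h import *
from workcell import bot
c=bot.calibration('wrist')
for t in ('w6','w8','w10'):
    F=np.load(t+'.npz');hsv=cv2.cvtColor(F['p'],cv2.COLOR_RGB2HSV)
    g=((hsv[...,0]>50)&(hsv[...,0]<95)&(hsv[...,1]>80)).astype(np.uint8)
    n,l,st,ce=cv2.connectedComponentsWithStats(g)
    for i in range(1,n):
        if st[i,4]<600: continue
        vv,uu=np.nonzero(l==i);P=onplane(c,np.c_[uu,vv],.011,(F['pos'],F['rot']))*1000
        if P[:,1].max()<165 and P[:,1].min()>50:
            for x in (525,535,545,555):
                y=P[abs(P[:,0]-x)<2,1];print(t,x,y.min().round(1),y.max().round(1),'mid',((y.min()+y.max())/2).round(1))
s=bot.read_state();f=lambda x:116.5-.0227*(x-541)
mv(s['tool_pos'],s['tcp_rot'],(472,f(472),18.4,88.7),(535,f(535),18.4,88.7))
```

```text
w6 525 88.6 143.1 mid 115.8
w6 535 88.5 143.3 mid 115.9
w6 545 87.7 142.6 mid 115.2
w6 555 87.4 142.9 mid 115.2
w8 525 89.1 143.5 mid 116.3
w8 535 88.2 144.4 mid 116.3
w8 545 88.2 143.7 mid 116.0
w8 555 88.0 143.1 mid 115.6
w10 525 88.7 143.8 mid 116.3
w10 535 87.9 143.4 mid 115.6
w10 545 88.2 143.5 mid 115.8
w10 555 87.5 143.5 mid 115.5
[0.15, 0.12, 9.24] -0.0
[-6.15, 0.13, 9.24] -0.0
```

>>> {"method": "step_arm", "body": {
  "motion": [
    [2,0.1,0.05,4,0],
    [2,0.1,0.05,8,0],
    [2,0.1,0.05,9.2,0],
    [2,0.1,0.05,9.2,0],
    [2,-2,0.05,9.2,0],
    [2,-4,0.05,9.2,0],
    [2,-5.5,0.05,9.2,0],
    [2,-6,0.05,9.2,0],
    [2,-6.2,0.05,9.2,0],
    [2,-6.2,0.05,9.2,0],
    [2,-6.2,0.05,9.2,0]
  ]
}}

```text
time: 34.2
tool_pos: [0.5345, 0.1165, 0.0187]
tcp_rot: [-0.035, -3.141, 0.0]
wrist_force: [0.3, 0.3, -1.1]
width: 0.338
grip_force: 50.1
```

>>> {"method": "step_arm", "body": {
  "motion": [
    [2,-0.15,0,0,0],
    [2,-0.25,0,0,0],
    [2,-0.25,0,0,0],
    [2,-0.25,0,0,0]
  ]
}}

```text
time: 34.6
tool_pos: [0.5378, 0.1165, 0.0188]
tcp_rot: [-0.035, -3.141, 0.0]
wrist_force: [-0.2, 0.2, -0.2]
width: 0.336
grip_force: 50.1
```

>>> {"method": "step_arm", "body": {
  "motion": [
    [2,-0.1,0,0.05,0],
    [2,-0.2,0,0.05,0],
    [2,-0.2,0,0.05,0]
  ]
}}

```text
time: 34.9
tool_pos: [0.5388, 0.1165, 0.0179]
tcp_rot: [-0.035, -3.139, 0.0]
wrist_force: [-4.4, 1.1, 0.9]
width: 0.333
grip_force: 50.4
```

>>> {"method": "step_arm", "body": {
  "motion": [
    [2,-0.1,0,0,0],
    [2,-0.2,0,0,0],
    [2,-0.2,0,0,0]
  ]
}}

```text
time: 35.2
tool_pos: [0.5388, 0.1164, 0.0179]
tcp_rot: [-0.035, -3.135, 0.001]
wrist_force: [-10.3, 1.4, 7.5]
width: 0.336
grip_force: 51.0
```

>>> {"method": "step_arm", "body": {
  "motion": [
    [2,0.15,0,0,0],
    [2,0.3,0,0.1,0],
    [2,0.3,0,0.1,0],
    [4.5,0.3,0,0.1,0],
    [4.5,0.3,0,0.1,0],
    [4.5,0.3,0,0.1,0],
    [4.5,0.3,0,0.1,0],
    [4.5,0.3,0,-2,0],
    [4.5,0.3,0,-7,0],
    [4.5,0.3,0,-12,0],
    [4.5,0.3,0,-17,0],
    [4.5,0.3,8,-17,0],
    [4.5,0.3,8,-17,0],
    [4.5,0.3,8,-17,0],
    [4.5,0.3,8,-17,0],
    [4.5,0.3,8,-17,0]
  ]
}}

```text
time: 36.8
tool_pos: [0.5403, 0.1957, 0.1876]
tcp_rot: [-0.035, -3.14, 0.001]
wrist_force: [0.7, -0.2, 0.9]
width: 0.531
grip_force: 0.0
```

Run:
```python
from h import *
from workcell import bot
s,p,d=look(bot,'w12');c=bot.calibration('wrist');tcp=(s['tool_pos'],s['tcp_rot']);print(np.round(tcp[0],4),s['width'])
crop=p[20:270,60:420,::-1];cv2.imwrite('pics/w12c.png',cv2.resize(crop,(792,550),interpolation=cv2.INTER_CUBIC))
# tops of the blocks: depth map heights
T=np.eye(4);T[:3,:3]=R.from_rotvec(tcp[1]).as_matrix();T[:3,3]=tcp[0];T=T@c['T_tool_cam']
V,U=np.mgrid[0:300,0:560];uv=np.c_[U.ravel(),V.ravel()];o,dd=rays(c,uv,tcp)
P=(o+dd*(d[V.ravel(),U.ravel()]/(dd@-T[:3,2]))[:,None])*1000
for n,y0,x0,x1 in(('150',341.5,460,560),('200',267.5,405,560),('120',192,480,565),('100',116,500,565)):
    k=(abs(P[:,1]-y0)<20)&(P[:,0]>x0)&(P[:,0]<x1)&(P[:,2]>20)&(P[:,2]<33);Q=P[k]
    sl=np.polyfit(Q[:,0],Q[:,1],1)[0] if len(Q) else 0
    print(n,len(Q),'front',np.percentile(Q[:,0],1).round(1),'y',np.percentile(Q[:,1],[1,50,99]).round(1),'z',np.median(Q[:,2]).round(1),'yaw',np.degrees(sl).round(2))
```

```text
[0.5403 0.1957 0.1876] 0.5307207506399476
150 1767 front 471.3 y [331.5 340.1 351.9] z 27.9 yaw -1.0
200 4645 front 419.9 y [252.5 267.5 283.5] z 28.1 yaw -1.25
120 1872 front 496.8 y [180.4 192.7 205.5] z 28.1 yaw -1.42
100 1573 front 515.0 y [101.6 117.2 131.2] z 28.0 yaw -0.8
```

View pics/w12c.png

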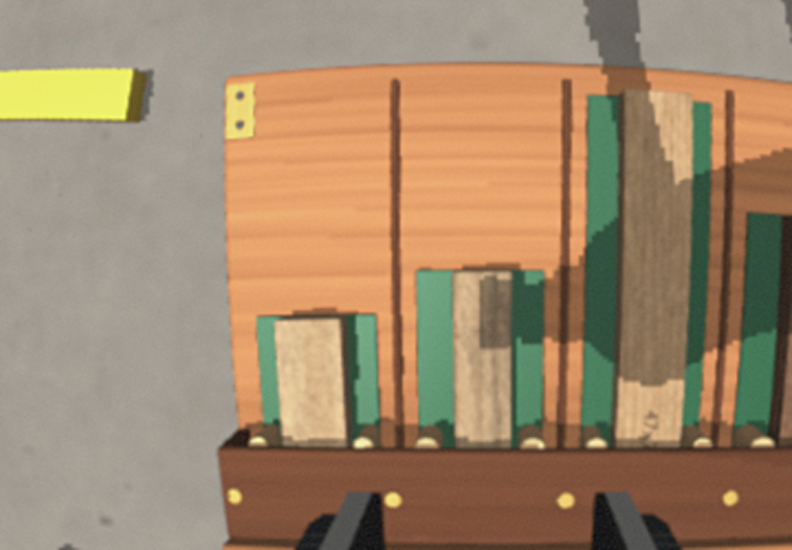

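All four blocks lie flat at the same height, straight along their strips and flush with the strip fronts within about 1 mm. In the crop the front ends are near (315,316), (484,270) and (657,95), and the depth check covers the 150, which lies partly off the crop. Handing in.

```bash
python3 -c "
from workcell import bot
print(bot.finish_job())"
```

```text
the job is handed in; nothing more can be done
None
```

All four blocks are on their matching strips, flat and pushed back to the back board with their front ends flush to within about 1 mm; the brush and T-shaped key were not touched, and I handed the job in at about 37 s.

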